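# Restock the lever arch transit crate

### The job

Lift the lever of the transit crate so that its ring arches spring fully open, stand every empty dropper bottle from the crate upright in the black returns tray, and stand every fresh jar from the rubber mat upright in the crate, one per cell. Then, with everything in place, press the lever fully down again so that the arches close over the jars. Leave the tape roll, the blue case and the screwdriver where they are.

Things in the scene. Friction and masses are not known exactly. Their poses are not given: they have to be found in the camera images.
- crate: Grey crate, fixed, 72 (x) by 276 mm (y), walls 30 mm high and 4 mm thick, four cells in a row along its y, each 64 mm square inside, floor 4 mm above the bench. Origin: centre of the underside. z up, +x towards the steel plate along its long side (x = 36 to 80 mm, 14 mm high, lugs to 36 mm high at x = 65 mm). Things in cells stand 68 mm apart in y: grip them along its x.
- arch_bar (a point): Middle of the bar that joins the two steel wire arches (like rings of a lever arch file, at crate y = -68 and +68 mm, hinged at crate x = 65, z = 30 mm). Closed: over the cells at crate x = 0, z = 104 mm, arch front ends at x = -55 mm, blocking the cells. Open: the arches lie back behind the plate, to crate x = 190 mm and 135 mm high. They turn by 1.45 times the lever's angle.
- cell0 (a point): Centre of the floor of cell 0 of the crate, at crate y = -102 mm; axes as the crate's.
- cell1 (a point): Centre of the floor of cell 1 of the crate, at crate y = -34 mm; axes as the crate's.
- cell2 (a point): Centre of the floor of cell 2 of the crate, at crate y = 34 mm; axes as the crate's.
- cell3 (a point): Centre of the floor of cell 3 of the crate, at crate y = 102 mm; axes as the crate's.
- lever (a joint): Angle of the steel lever, rad: 0 = fully down (arches closed), 1.45 = fully up (arches fully open). It turns about the crate's +y axis through point lever_hinge; from down, its grip, which points to crate -x, rises and swings back to +x. It is stiff and stays where left; a spring helps opening, so closing takes about 5 N at the grip, opening about 2 N.
- lever_grip (a point): Centre of the lever's black grip, a round bar 24 mm long along crate y, 22 mm across, on a 14 mm wide arm, beyond the crate's -y end. Lever down: crate x = -40, y = -190, z = 60 mm, which is 105 mm towards -x and 30 mm up from the hinge, with free space beneath. Pinch it from above by its flat ends (fingers closing along crate y); it turns between the pads.
- lever_hinge (a point): A point on the lever's hinge axis, at crate x = +65 mm, y = -190 mm, z = 30 mm.
- tray: Black returns tray, fixed, open on top, 200 mm (x) by 110 mm (y), walls 25 mm high and 4 mm thick. Origin: centre of its underside; its floor is 4 mm above the bench. Empty at the start.
- mat: Black rubber mat, fixed, 230 mm square, 3 mm thick, on which the fresh jars stand. Origin: centre of its underside.
- jar0: Fresh jar: white squat screw-capped jar with a paper band, straight-sided, 56 mm across, 66 mm high, about 0.2 kg, standing on the mat at the start. Origin: centre of its underside, z up. Three or four of the jars are present; absent ones read None.
- jar1: Fresh jar: white squat screw-capped jar with a paper band, straight-sided, 56 mm across, 66 mm high, about 0.2 kg, standing on the mat at the start. Origin: centre of its underside, z up. Three or four of the jars are present; absent ones read None.
- jar2: Fresh jar: white squat screw-capped jar with a paper band, straight-sided, 56 mm across, 66 mm high, about 0.2 kg, standing on the mat at the start. Origin: centre of its underside, z up. Three or four of the jars are present; absent ones read None.
- jar3: Fresh jar: white squat screw-capped jar with a paper band, straight-sided, 56 mm across, 66 mm high, about 0.2 kg, standing on the mat at the start. Origin: centre of its underside, z up. Three or four of the jars are present; absent ones read None.
- empty0: Empty dropper bottle: amber, narrow black neck, 85 mm high, body 44 mm across up to 60 mm height, neck 18 mm across, about 70 g, standing in a cell of the crate at the start. Origin: centre of its underside, z up. One to three are present; absent ones read None.
- empty1: Empty dropper bottle: amber, narrow black neck, 85 mm high, body 44 mm across up to 60 mm height, neck 18 mm across, about 70 g, standing in a cell of the crate at the start. Origin: centre of its underside, z up. One to three are present; absent ones read None.
- empty2: Empty dropper bottle: amber, narrow black neck, 85 mm high, body 44 mm across up to 60 mm height, neck 18 mm across, about 70 g, standing in a cell of the crate at the start. Origin: centre of its underside, z up. One to three are present; absent ones read None.
- empty3: Empty dropper bottle: amber, narrow black neck, 85 mm high, body 44 mm across up to 60 mm height, neck 18 mm across, about 70 g, standing in a cell of the crate at the start. Origin: centre of its underside, z up. One to three are present; absent ones read None.
- tape_roll: Bystander: roll of pale tape lying flat, 90 mm across, 25 mm high. Origin: centre of its underside.
- mould_case: Bystander: closed blue case, 90 x 65 x 35 mm high. Origin: centre of its underside.
- driver: Bystander: screwdriver lying on the bench near the robot. Its x axis points along the blade.
There are look-alikes about, which are no part of the job. Leave any green, turquoise or yellow look-alike of the empty2 alone.

How it is judged:
By the outcome, as a careful person would: the job done as asked, in the order asked, and still so for the second after the job is handed in, with the robot touching nothing.
Of jar0, jar1, jar2, jar3 only 3 to 4 are there at a start; the rules pass over those that are not, and their reading is None.
Of empty0, empty1, empty2, empty3 only 1 to 3 are there at a start; the rules pass over those that are not, and their reading is None.
At some moment in a run one of jar0, jar1, jar2, jar3 may be knocked a few centimetres aside while the robot is not near it.
Once in a run the grip may slacken for a moment while it holds something.
It also fails if it takes over 210 s, if anything falls off the work surface, if the arm or the gripper's body presses on something with over 40 N, if the wrist force passes 120 N, or if a joint passes its speed limit or range.

### The arm

A 6-joint arm with a two-finger parallel gripper is mounted at the origin on the work surface. World frame = base frame: x ahead of the robot, y to its left, z up, the work surface at z = 0. Lengths are in mm, angles in rad, forces in N, time in s.
With the tool pointing down it reaches from about 375 to 750 mm from the base axis. Payload 9 kg.
Tool frame: the origin (TCP) lies where the fingers leave the gripper's body, on its centre line; the fingertips stand 73 mm ahead of it and the grasp point (between the pads) lies grasp_offset ahead of it (grasp_offset is the distance from the TCP to the grasp point, in mm); z points along the fingers, y is the direction in which the jaws open and shut (so a half turn about z gives the same grasp; the last joint's range is limited). The gripper opens to 85 mm and grips with 20 to 120 N. Pads are 22 mm wide; open, the fingers measure 114 mm over their backs; the gripper's body (76 mm by 85 mm) begins 54 mm behind the grasp point. The pads swing forward as they close: fully open they stand 13 mm farther back than shut.
Start: joints at [1.022, 0.104, 0.097, 1.564, 0, 1.353], TCP at [194.881, 567.494, 303.931] pointing down, gripper open.
Joint ranges: [-2.99, 2.99], [-0.84, 1.86], [-1.1, 1.16], [-1.84, 2.11], [-1.51, 1.56], [-3.14, 3.14]. Speed limits (rad/s): [2.22, 2.22, 2.57, 3.14, 3.14, 3.14].

### API

Orientations are given as a rotation vector (axis times angle).
In Python, from workcell import reach, movel, move_j, move_gripper, pause, ik, state, get_image, PlanningError, job_done, silhouettes, landmark_of, grasp_offset gives the robot as it stands. Calls block until the motion is done:
- reach(position, orientation): joint-space move of the TCP to a pose.
- movel(position, frame=None, feed=150, contact_N=None): straight line of the TCP; frame=None keeps the orientation; feed is the mean speed in mm/s. With contact_N (N) it stops when the force on the tool has changed by that much, and returns True; else False.
- move_j(angles): joint-space move.
- move_gripper(opening, grip_force=None): opening from 0.0 (shut) to 1.0 (fully open); grip_force is the grip in N (None keeps the last); returns when the fingers have stopped.
- pause(seconds).
- ik(position, orientation): joint angles nearest the present ones, or None.
- state(): the state.
- get_image(name): name is "side" or "top" or "wrist"; returns a dict with "img" (480x640x3 uint8, blue, green, red), "fx", "fy", "cx", "cy" (pixels), "k1" (the pictures are not rectified: a ray, as slopes to the right and down, at radius r is drawn at 1 + k1 r^2 times it, then the intrinsics apply), "view" (4x4, takes a point from world to camera coordinates). Camera axes: x right, y down, z forward; pixel columns grow to the right and rows downward; lengths in mm; the calibration is good to about 2 mm. A picture is of the moment at which its call begins. There is no depth.
A pose or a line that the arm cannot do raises PlanningError and nothing moves.
- job_done(): hands the job in, once; it reports no verdict.
Trained networks look in a picture, given as the dict that the camera call returned (one of the last four; its "shot" number tells which), for a name from the list of things; names that differ only in an ending like _2 or _b are one class to them, and where a whole thing is asked for, a point or a joint stands for the part that bears it (a point fixed in the world has none). Each returns a list of dicts, best first, with "p" (0 to 1); they miss things now and then, are a little off and sometimes report something else, mostly with a low value. They report only what shows in the picture. A call takes as long as a camera call. They do not tell look-alikes from the thing itself.
- silhouettes(picture, target): "region" (480x640 bool, what is visible of it) and "rect" ([left, top, right, bottom] in pixels, round what is visible of it).
- landmark_of(picture, target): "at" ([column, row] in pixels: a listed point, or the origin of a listed thing).
The state is a dict: "clock": time; "joint_pos": joint angles; "qd": joint speeds; "joint_efforts": joint torques, N m; "eef_pos": TCP position; "tool_rot": TCP orientation; "ft_force": force on the tool from outside, world axes, zero at the start; "wrist_torque": the same for the moment, N m; "finger_gap": opening from 0.0 (shut) to 1.0 (fully open).
Only numpy, scipy, OpenCV 4.12 (cv2) and the standard library are available. Lean on these libraries where they do the work, as an engineer would, in place of code of your own. Each camera call takes 0.05 s, during which the arm holds its last target.

## Working session

There is one attempt and no reset: what is moved stays moved. The work goes in short steps, each a Python script; the robot and the scene stay as the last script left them, time stands still between calls to the robot, and variables do not carry over. Pictures are saved under pics/ and viewed, and the job is handed in when it is done.

```bash
ls; mkdir -p pics; python3 - <<'E'
from workcell import *
import cv2
s=state();print(s); print(grasp_offset)
for n in ("side","top","wrist"):
    p=get_image(n);cv2.imwrite(f"pics/a_{n}.png",p["img"]);print(n,p["fx"],p["fy"],p["cx"],p["cy"],p["k1"],p["view"].tolist() if hasattr(p["view"],"tolist") else p["view"])
E
```

```text
pics
{'clock': 0.0, 'joint_pos': array([1.02227743e+00, 1.04699393e-01, 9.64572258e-02, 1.56390445e+00,
       2.25217773e-05, 1.35310947e+00]), 'qd': array([ 0.00028471,  0.00112151, -0.00033045, -0.00118204, -0.00044188,
        0.00051723]), 'joint_efforts': array([-5.63309677e-04, -5.56919324e+01,  5.03664100e+01,  1.68182852e-02,
       -2.75818884e-04,  6.19904017e-05]), 'eef_pos': array([194.74704642, 567.25893503, 303.11558122]), 'tool_rot': array([-5.17216460e-01, -3.09819066e+00,  1.95372708e-03]), 'ft_force': array([ 0.58560306, -0.08317512, -0.33845945]), 'wrist_torque': array([ 0.00030526, -0.03769868, -0.01757199]), 'finger_gap': 0.9992365597217965}
53.900000000000006
side 457.75254847631385 457.75254847631385 319.058567479648 243.39098003614023 -0.09536764524452261 [[-0.9004228256347543, -0.4348952233803592, -0.010241081821371506, 482.0630533050505], [-0.3143012319491821, 0.6666560315206294, -0.6758583218636819, 229.5646420071406], [0.30075483482589416, -0.6053394752683102, -0.7369604121055187, 777.6296010925371], [0.0, 0.0, 0.0, 1.0]]
top 579.2332423357199 579.2332423357199 317.41563789511133 240.37400034952415 0.018410512355469 [[-0.008781070783142754, -0.9999603068551873, 0.0015091421342053968, -23.49925869193354], [-0.9967947974096848, 0.008633240793950189, -0.0795336344597622, 557.7574063234495], [0.07951744873225522, -0.002202695501759463, -0.9968310405879421, 1191.0784570348187], [0.0, 0.0, 0.0, 1.0]]
wrist 420.65753610851857 420.65753610851857 314.22955604302496 238.8285564296666 0.02763919049632745 [[0.32500765680258553, 0.9457103852491825, -0.0013748641881822328, -598.4546282153321], [0.9112039097294599, -0.31275919306629835, 0.26812146882759164, -35.06056282458163], [0.2531352561644466, -0.0883943119457417, -0.9633841329927535, 378.9561772177028], [0.0, 0.0, 0.0, 1.0]]
```

View pics/a_top.png

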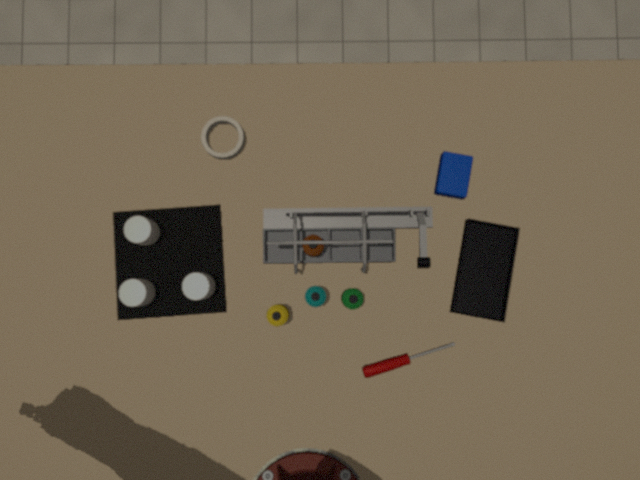

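View pics/a_side.png

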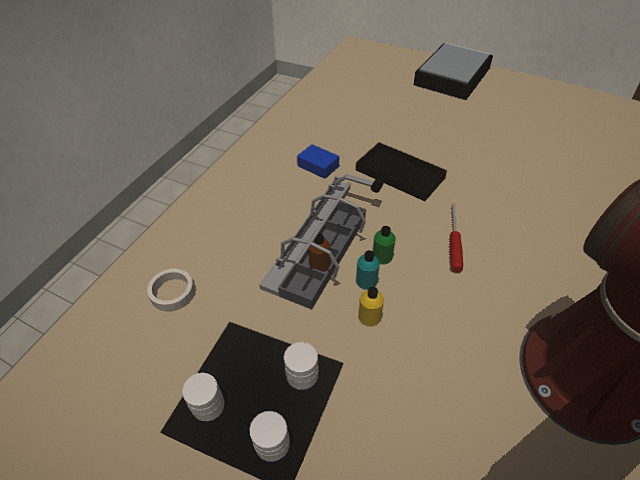

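View pics/a_wrist.png

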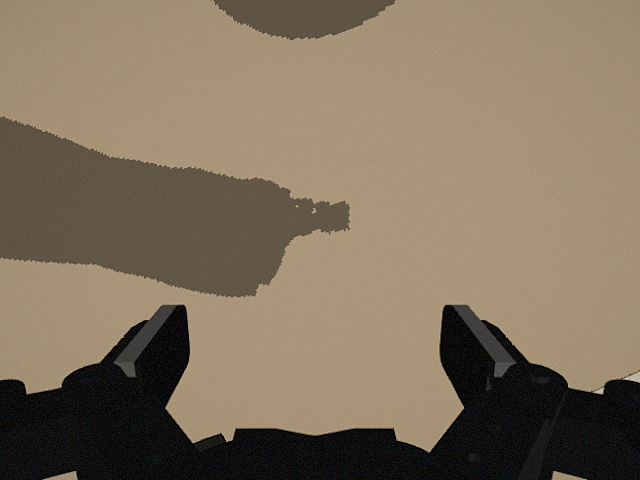

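The top view shows three white jars on the mat at (141,230), (136,292) and (198,286). The only amber empty is at (314,245), in the third cell from the right, and the lever grip is at (424,262). The tray is at (485,270). The yellow, turquoise and green look-alikes stand just in front of the crate. Next I'll measure.

```bash
cat > h.py <<'E'
from workcell import *
import numpy as np, cv2
from scipy.spatial.transform import Rotation as R
from scipy.optimize import least_squares
def KD(p):
    K=np.array([[p["fx"],0,p["cx"]],[0,p["fy"],p["cy"]],[0,0,1.]]); return K,np.array([p["k1"],0,0,0.])
def proj(p,X):
    V=np.array(p["view"]);K,D=KD(p)
    return cv2.projectPoints(np.atleast_2d(np.asarray(X,float)),cv2.Rodrigues(V[:3,:3])[0],V[:3,3],K,D)[0].reshape(-1,2)
def back(p,uv,z):
    V=np.array(p["view"]);K,D=KD(p)
    s=cv2.undistortPoints(np.array([[uv]],float),K,D).ravel()
    d=V[:3,:3].T@np.array([s[0],s[1],1]);c=-V[:3,:3].T@V[:3,3]
    return c+d*(z-c[2])/d[2]
def fit(obs,x0):
    # obs: list of (pic, local xyz, uv); pose x,y,yaw on bench z=0
    def f(q):
        c,s=np.cos(q[2]),np.sin(q[2]);r=[]
        for p,l,uv in obs:
            X=[q[0]+c*l[0]-s*l[1],q[1]+s*l[0]+c*l[1],l[2]]
            r.append(proj(p,X)[0]-uv)
        return np.ravel(r)
    r=least_squares(f,x0,loss='soft_l1',f_scale=2);return r.x,f(r.x).reshape(-1,2)
E
python3 - <<'E'
from h import *
T=get_image("top");S=get_image("side")
for n in ["jar0","empty0","crate","tray","mat","lever_grip","lever_hinge","cell0","cell1","cell2","cell3","arch_bar"]:
    for nm,p in (("top",T),("side",S)):
        L=landmark_of(p,n); z={"lever_grip":60,"lever_hinge":30,"arch_bar":104,"jar0":3,"empty0":4}.get(n,0 if n in("crate","tray","mat") else 4)
        print(n,nm,[(round(l["p"],2),np.round(l["at"]).astype(int).tolist(),np.round(back(p,l["at"],z)[:2]).astype(int).tolist()) for l in L])
E
```

```text
jar0 top [(0.96, [198, 286], [465, 225]), (0.8, [140, 291], [455, 346]), (0.58, [147, 232], [581, 334]), (0.51, [418, 209], [624, -245])]
jar0 side [(0.86, [303, 375], [461, 216]), (0.76, [208, 406], [579, 336]), (0.66, [272, 442], [453, 341]), (0.6, [454, 237], [310, -218])]
empty0 top [(0.9, [279, 315], [402, 54]), (0.66, [350, 298], [436, -96])]
empty0 side [(0.95, [382, 258], [432, -90]), (0.63, [320, 263], [545, -22]), (0.62, [368, 280], [438, -24]), (0.56, [317, 267], [545, -11]), (0.55, [365, 316], [410, 60])]
crate top [(0.63, [328, 245], [549, -52])]
crate side [(0.94, [324, 254], [550, -52]), (0.68, [273, 444], [451, 341])]
tray top [(0.6, [483, 271], [492, -379]), (0.28, [147, 231], [583, 335])]
tray side [(0.71, [398, 173], [497, -380]), (0.29, [317, 266], [547, -16])]
mat top [(0.92, [170, 260], [520, 284]), (0.47, [423, 262], [511, -253])]
mat side [(0.78, [257, 398], [512, 287])]
lever_grip top [(0.79, [425, 262], [509, -245]), (0.3, [328, 245], [545, -49])]
lever_grip side [(0.89, [379, 184], [503, -247])]
lever_hinge top [(0.87, [418, 212], [614, -240]), (0.34, [168,
[... 801 characters left out ...]
95, [348, 245], [549, -94]), (0.92, [311, 250], [539, -14]), (0.72, [328, 243], [553, -51]), (0.71, [277, 247], [545, 58]), (0.61, [376, 245], [547, -152])]
cell2 side [(0.86, [331, 243], [547, -84]), (0.82, [300, 286], [553, 49]), (0.81, [319, 264], [544, -20]), (0.77, [344, 221], [550, -158])]
cell3 top [(0.95, [348, 245], [549, -94]), (0.92, [311, 250], [539, -14]), (0.72, [328, 243], [553, -51]), (0.71, [277, 247], [545, 58]), (0.61, [376, 245], [547, -152])]
cell3 side [(0.86, [331, 243], [547, -84]), (0.82, [300, 286], [553, 49]), (0.81, [319, 264], [544, -20]), (0.77, [344, 221], [550, -158])]
arch_bar top [(0.75, [330, 244], [545, -53])]
arch_bar side [(0.71, [325, 218], [548, -56])]
```

```bash
python3 - <<'E'
from h import *
T=get_image("top");S=get_image("side")
o=[]
def g(p,n,loc,near):
    L=[l for l in landmark_of(p,n) if np.hypot(*(np.array(l["at"])-near))<12]
    if L:o.append((p,loc,np.array(L[0]["at"])))
for p,a in ((T,dict(crate=(328,245),lever_grip=(425,262),lever_hinge=(418,212),arch_bar=(330,244))),(S,dict(crate=(324,254),lever_grip=(379,184),lever_hinge=(330,183),arch_bar=(325,218)))):
    for n,l in dict(crate=(0,0,0),lever_grip=(-40,-190,60),lever_hinge=(65,-190,30),arch_bar=(0,0,104)).items(): g(p,n,l,a[n])
for n,l,a,b in (("cell0",-102,(376,245),(344,221)),("cell1",-34,(348,245),(331,243)),("cell2",34,(311,250),(319,264)),("cell3",102,(277,247),(300,286))):
    pass
for p,k in ((T,0),(S,1)):
    L=landmark_of(p,"cell0")
    for y,a in ((-102,((376,245),(344,221))),(-34,((348,245),(331,243))),(34,((311,250),(319,264))),(102,((277,247),(300,286)))):
        for l in L:
            if np.hypot(*(np.array(l["at"])-a[k]))<5:o.append((p,(0,y,4),np.array(l["at"])))
q,r=fit(o,[548,-52,0]);print("crate",q);print(np.round(np.c_[[x[1] for x in o],r],1))
# check by edges: draw predicted outline on upscaled crop
for nm,p in(("top",T),("side",S)):
    c,s=np.cos(q[2]),np.sin(q[2])
    W=lambda l:[q[0]+c*l[0]-s*l[1],q[1]+s*l[0]+c*l[1],l[2]]
    im=cv2.resize(p["img"],None,fx=4,fy=4,interpolation=cv2.INTER_CUBIC)
    for z,col in((30,(0,0,255)),(0,(255,0,0))):
        P=proj(p,[W((x,y,z)) for x,y in((-36,-138),(36,-138),(36,138),(-36,138))])*4+1.5
        cv2.polylines(im,[P.round().astype(int)],True,col,1)
    P=proj(p,[W((-40,-190,60)),W((65,-190,30)),W((0,0,104))])*4+1.5
    for u in P: cv2.circle(im,tuple(u.round().astype(int)),4,(0,255,0),1)
    o2=[1000,780] if nm=="top" else [1000,660]
    cv2.imwrite(f"pics/b_{nm}.png",im[o2[1]:o2[1]+600,o2[0]:o2[0]+800])
# silhouettes of jars/tray
for n in("jar0","tray","empty0"):
    for nm,p in(("top",T),("side",S)):
        for d in silhouettes(p,n):
            cs=cv2.findContours(d["region"].astype(np.uint8),0,1)[0]
            print(n,nm,round(d["p"],2),d["rect"], [np.round(back(p,u,25)[:2]).astype(int).tolist() for u in cv2.boxPoints(cv2.minAreaRect(np.vstack(cs)))] if n=="tray" else "")
E
```

```text
crate [ 5.47043548e+02 -5.19190964e+01  1.57723248e-02]
[[ 0.00e+00  0.00e+00  0.00e+00  1.10e+00 -4.00e-01]
 [-4.00e+01 -1.90e+02  6.00e+01 -4.00e-01 -4.00e-01]
 [ 6.50e+01 -1.90e+02  3.00e+01  3.00e+00  2.40e+00]
 [ 0.00e+00  0.00e+00  1.04e+02  1.00e-01  1.10e+00]
 [ 0.00e+00  0.00e+00  0.00e+00  2.30e+00  7.00e-01]
 [-4.00e+01 -1.90e+02  6.00e+01 -5.00e-01 -2.00e-01]
 [ 6.50e+01 -1.90e+02  3.00e+01  0.00e+00  6.00e-01]
 [ 0.00e+00  0.00e+00  1.04e+02 -2.00e-01  2.20e+00]
 [ 0.00e+00 -1.02e+02  4.00e+00 -1.90e+00 -1.70e+00]
 [ 0.00e+00 -3.40e+01  4.00e+00 -4.40e+00 -0.00e+00]
 [ 0.00e+00  3.40e+01  4.00e+00  1.40e+00 -5.00e-01]
 [ 0.00e+00  1.02e+02  4.00e+00 -5.00e-01 -8.00e-01]
 [ 0.00e+00 -1.02e+02  4.00e+00 -1.60e+00 -1.00e-01]
 [ 0.00e+00 -3.40e+01  4.00e+00  3.00e-01 -2.60e+00]
 [ 0.00e+00  3.40e+01  4.00e+00 -8.00e-01  2.00e-01]
 [ 0.00e+00  1.02e+02  4.00e+00  2.20e+00 -5.00e-01]]
jar0 top 0.81 [180.4, 273.2, 219.1, 299.8] 
jar0 top 0.8 [125.3, 215.6, 162.7, 243.4] 
jar0 top 0.64 [117.2, 276.9, 156.7, 307.6] 
jar0 top 0.6 [264.1, 208.0, 429.8, 275.0] 
jar0 top 0.21 [417.3,
[... 250 characters left out ...]
]]
tray side 0.93 [355.1, 145.5, 444.3, 198.1] [[594, -315], [615, -465], [383, -410], [381, -276]]
tray side 0.3 [250.8, 411.5, 289.1, 464.1] [[506, 332], [465, 290], [406, 346], [446, 385]]
empty0 top 0.93 [339.3, 289.8, 365.1, 310.5] 
empty0 top 0.75 [265.9, 304.2, 289.1, 326.1] 
empty0 top 0.72 [301.5, 236.2, 322.9, 256.9] 
empty0 top 0.72 [418.5, 212.6, 434.5, 266.1] 
empty0 top 0.7 [305.4, 289.7, 324.9, 307.4] 
empty0 top 0.23 [263.0, 205.7, 433.1, 272.1] 
empty0 side 0.91 [309.0, 233.9, 330.9, 270.3] 
empty0 side 0.89 [371.5, 223.6, 397.3, 264.6] 
empty0 side 0.83 [357.7, 286.3, 382.3, 329.1] 
empty0 side 0.63 [356.1, 252.5, 375.9, 290.1] 
empty0 side 0.63 [162.0, 319.9, 340.9, 480.0]
```

View pics/b_top.png

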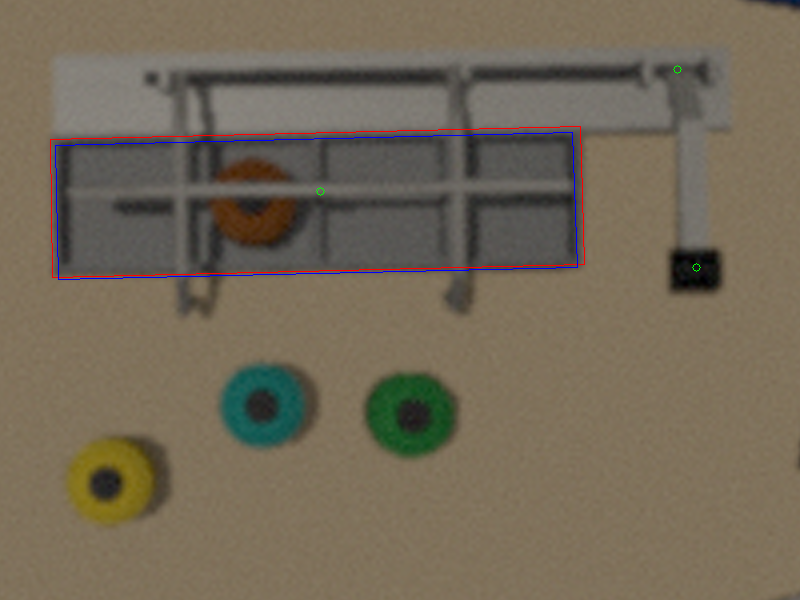

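View pics/b_side.png

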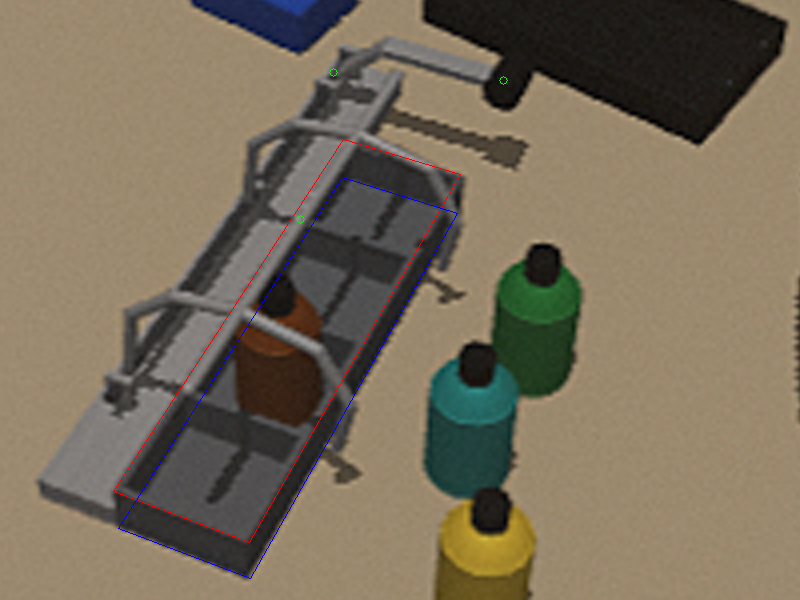

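Refined by eye: the side overlay fits to about 1 px, and in the top view the crate's yaw looks slightly smaller than the fit. I'll do the lever first, since the grip matches within 2 mm in both views.

```bash
cat >> h.py <<'E'
Q=np.array([547.0,-52.0,0.010])
def W(l,q=None):
    q=Q if q is None else q
    c,s=np.cos(q[2]),np.sin(q[2]); return np.array([q[0]+c*l[0]-s*l[1],q[1]+s*l[0]+c*l[1],l[2]])
def ori(psi): return (R.from_euler('z',psi)*R.from_euler('x',np.pi)).as_rotvec()
def ori_best(pos,psi):
    b=None;cur=np.array(state()["joint_pos"])
    for k in(0,np.pi):
        a=ik(list(pos),ori(psi+k))
        if a is not None:
            c=np.abs(np.array(a)-cur).max()
            if b is None or c<b[0]:b=(c,psi+k,a)
    if b is None: raise RuntimeError("no ik")
    return b[1]
G=53.9
def lev(th):
    a=np.arctan2(30,-105)-th;r=np.hypot(105,30)
    return W((65+r*np.cos(a),-190,30+r*np.sin(a)))
def st(): 
    s=state();print("t",round(s["clock"],1),"tcp",np.round(s["eef_pos"],1),"F",np.round(s["ft_force"],1),"gap",round(s["finger_gap"],3))
E
python3 - <<'E'
from h import *
g=lev(0);print(g)
p=[g[0],g[1],g[2]+G+120]
psi=ori_best(p,Q[2]);print(psi)
print(np.round(ik(p,ori(psi)),2))
reach(p,ori(psi)); move_gripper(0.6,grip_force=40);st()
P=get_image("wrist");cv2.imwrite("pics/c_wrist.png",P["img"])
for n,z in(("lever_grip",60),):
    for l in landmark_of(P,n): print(n,l["p"],l["at"],back(P,l["at"],z))
print(proj(P,g))
E
```

```text
[ 508.90196832 -242.39049341   60.        ]
0.01
[-0.68 -0.01 -0.15  1.43 -0.    2.46]
t 5.8 tcp [ 508.9 -242.3  233.9] F [ 0.7  0.2 -0.1] gap 0.599
lever_grip 0.78 [314.0, 241.8] [ 506.91455594 -243.1748142    60.        ]
[[312.73120798 238.61800295]]
```

View pics/c_wrist.png

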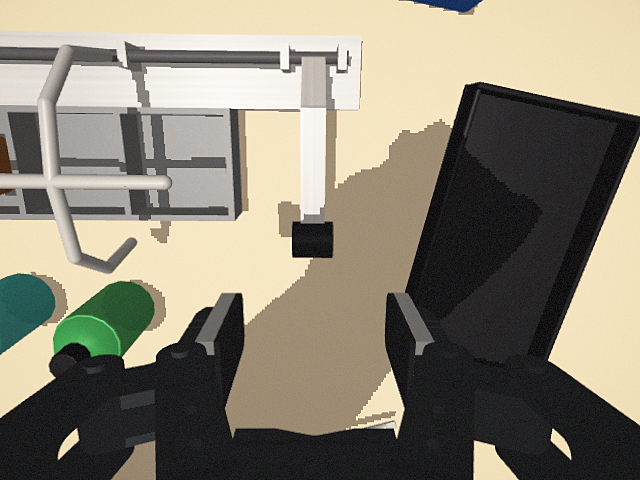

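The wrist view shows the black grip at (312,240), against a prediction of (313,239), so it matches. I'll descend, pinch and swing the lever up.

```bash
python3 - <<'E'
from h import *
g=lev(0)
print(movel([g[0],g[1],g[2]+G],feed=100,contact_N=15));st()
move_gripper(0.0,grip_force=50);st()
for th in np.linspace(0,1.47,13)[1:]:
    g=lev(th)
    movel([g[0],g[1],g[2]+G],feed=120)
    s=state();print(round(th,2),np.round(s["ft_force"],1),np.round(s["eef_pos"]-np.array([g[0],g[1],g[2]+G]),1),round(s["finger_gap"],3))
P=get_image("side");cv2.imwrite("pics/d_side.png",P["img"]);st()
E
```

```text
False
t 7.3 tcp [ 509.3 -242.7  114.7] F [-0.   0.4  0.2] gap 0.603
t 7.7 tcp [ 509.1 -241.4  114.7] F [-1.4  6.9  8.2] gap 0.273
0.12 [-1.9  5.4  1.9] [-0.   1.   0.4] 0.272
0.24 [-2.3  6.3  1.3] [-0.1  1.   0.4] 0.271
0.37 [-1.4  7.1  1.1] [0.2 0.9 0.6] 0.274
0.49 [-1.7  7.1  1.5] [0.3 0.9 0.7] 0.27
0.61 [-1.9  6.6  1.3] [0.4 0.9 0.6] 0.267
0.74 [-0.5  7.  -0.3] [0.6 0.8 0.6] 0.269
0.86 [ 0.9  6.4 -1.1] [0.7 0.8 0.5] 0.274
0.98 [-0.3  5.6 -1. ] [0.6 0.7 0.4] 0.27
1.1 [-0.2  5.7 -2.3] [0.6 0.7 0.3] 0.271
1.23 [ 0.4  5.5 -2.6] [0.6 0.6 0.3] 0.268
1.35 [-0.8  4.6 -0.3] [0.6 0.6 0.4] 0.27
1.47 [-1.2  4.5 -0.9] [0.7 0.5 0.5] 0.269
t 10.8 tcp [ 633.8 -240.6  191.9] F [-0.5  5.7 -0.5] gap 0.268
```

View pics/d_side.png

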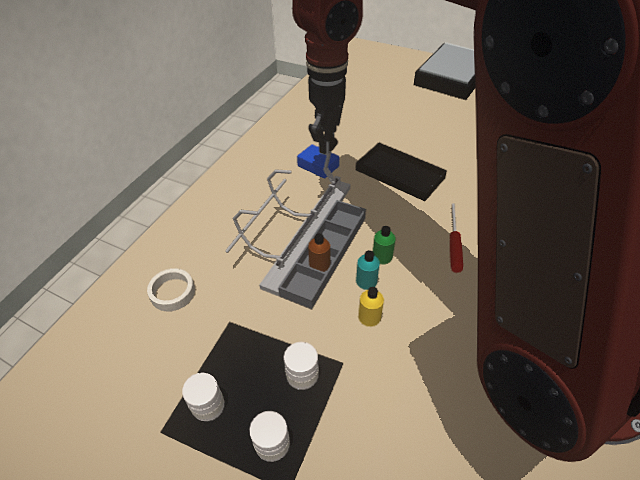

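The arches lie back and the amber bottle is uncovered at (319,252). The stop hasn't been felt yet, so I'll push a little further, then release.

```bash
python3 - <<'E'
from h import *
for th in (1.49,1.51,1.53,1.55):
    g=lev(th); c=movel([g[0],g[1],g[2]+G],feed=40,contact_N=8); s=state();print(th,c,np.round(s["ft_force"],1))
    if c: break
st()
move_gripper(0.6); 
e=np.array(state()["eef_pos"]);movel([e[0],e[1],320],feed=250)
# hover over crate to look at it
p=W((-20,20,0)); p[2]=330
psi=ori_best(p,Q[2]+np.pi/2);print(psi)
reach(list(p),ori(psi)); st()
P=get_image("wrist");cv2.imwrite("pics/e_wrist.png",P["img"])
T=get_image("top");cv2.imwrite("pics/e_top.png",T["img"])
for l in landmark_of(P,"cell0"): print("cell",round(l["p"],2),np.round(l["at"]),np.round(back(P,l["at"],4),1))
for l in landmark_of(P,"empty0"): print("empty",round(l["p"],2),np.round(l["at"]),np.round(back(P,l["at"],4),1))
im=P["img"].copy()
for z,col in((30,(0,0,255)),(0,(255,0,0))):
    cv2.polylines(im,[proj(P,[W((x,y,z)) for x,y in((-36,-138),(36,-138),(36,138),(-36,138))]).round().astype(int)],True,col,1)
cv2.imwrite("pics/e_wrist2.png",im)
E
```

```text
1.49 False [-2.4  5.3  0.9]
1.51 False [-3.2  5.6  1.8]
1.53 False [-3.3  4.4  1.4]
1.55 False [-3.3  5.7  0.7]
t 11.8 tcp [ 641.8 -240.6  190.3] F [-3.3  5.7  0.7] gap 0.273
1.5807963267948966
t 14.1 tcp [526.9 -32.5 329.3] F [ 0.4 -0.5  1. ] gap 0.603
cell 0.82 [339. 105.] [548.3  48.7   4. ]
cell 0.63 [334. 314.] [ 548.2 -155.6    4. ]
cell 0.57 [336. 249.] [547.9 -86.    4. ]
empty 0.98 [332. 181.] [543.5 -18.9   4. ]
empty 0.9 [226. 182.] [443.9 -21.4   4. ]
empty 0.62 [179.  94.] [406.   56.4   4. ]
empty 0.18 [339. 103.] [548.4  50.1   4. ]
```

View pics/e_wrist2.png

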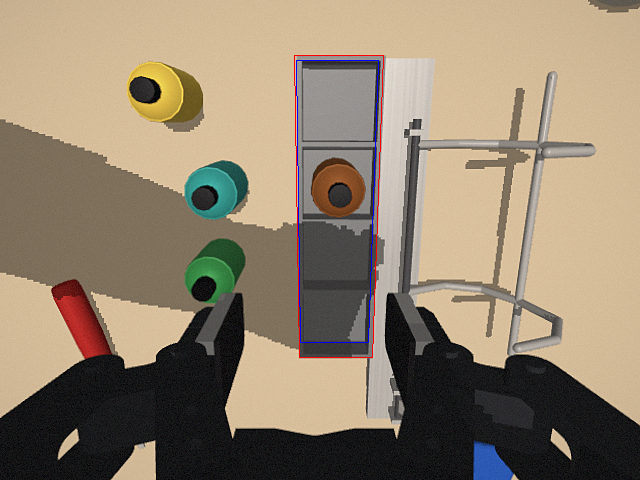

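View pics/e_top.png

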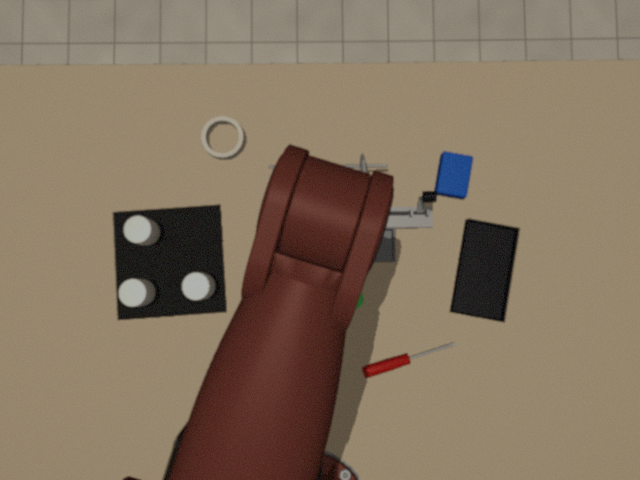

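```bash
python3 - <<'E'
from h import *
T=get_image("top");S=get_image("side");P=get_image("wrist")
cv2.imwrite("pics/f_side.png",cv2.resize(S["img"][120:300,200:440],None,fx=3,fy=3))
for nm,p in(("top",T),("side",S),("wrist",P)):
    for n,z in(("lever_grip",lev(1.45)[2]),("arch_bar",50)):
        print(nm,n,[(round(l["p"],2),np.round(l["at"],1).tolist(),np.round(back(p,l["at"],z),1).tolist()) for l in landmark_of(p,n)][:2])
    for th in(1.2,1.3,1.4,1.45):
        a=np.arctan2(74,-65)-1.45*th;r=np.hypot(65,74)
        print(nm,th,"grip",proj(p,lev(th))[0].round(1),"bar",proj(p,W((65+r*np.cos(a),0,30+r*np.sin(a))))[0].round(1))
E
```

```text
top lever_grip [(0.64, [429.1, 194.3], [634.5, -241.7, 137.8])]
top arch_bar []
top 1.2 grip [429.4 210.2] bar [327.9 169.4]
top 1.3 grip [429.3 204.5] bar [327.7 167.4]
top 1.4 grip [429.  198.9] bar [327.5 166.5]
top 1.45 grip [428.9 196.1] bar [327.4 166.5]
side lever_grip [(0.56, [327.0, 143.9], [629.5, -238.5, 137.8])]
side arch_bar [(0.72, [257.7, 212.1], [711.7, -60.0, 50.0])]
side 1.2 grip [338.1 145.8] bar [260.2 206.2]
side 1.3 grip [333.6 144.4] bar [258.1 209.7]
side 1.4 grip [329.1 143.4] bar [256.9 213.7]
side 1.45 grip [326.9 143.1] bar [256.6 215.8]
wrist lever_grip [(0.3, [335.0, 250.5], [540.5, -46.5, 137.8])]
wrist arch_bar [(0.65, [529.4, 226.8], [710.2, -50.9, 50.0])]
wrist 1.2 grip [412.2 494.8] bar [530.9 235.9]
wrist 1.3 grip [426.6 495.4] bar [531.4 231.8]
wrist 1.4 grip [440.7 494.8] bar [529.  227.7]
wrist 1.45 grip [447.5 494. ] bar [526.8 225.8]
```

View pics/f_side.png

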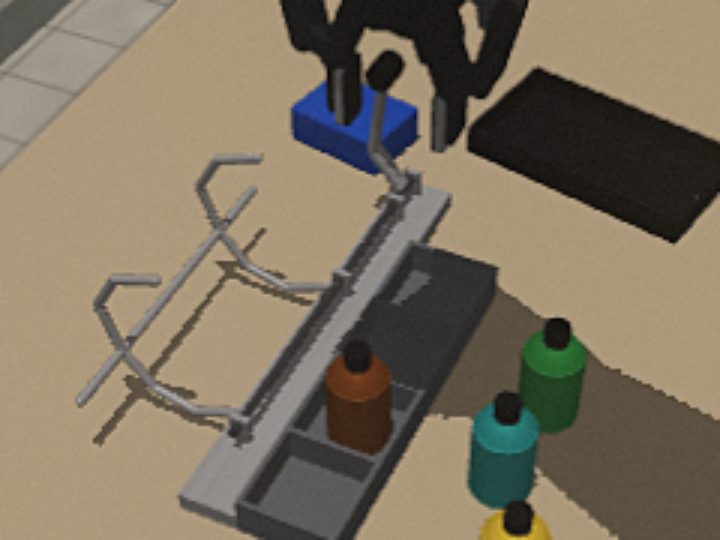

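The lever is fully open: the image angle is about 1.45 and the arch bar lies where it should. Next I'll move the empty to the tray.

```bash
sed -i 's/^Q=.*/Q=np.array([547.0,-52.4,0.010])/' h.py; python3 - <<'E'
from h import *
P=get_image("wrist"); print("neck",back(P,(341,196),89))
b=np.array([545.5,-18.7]); 
psi=ori_best([b[0],b[1],220],Q[2]+np.pi/2)
move_gripper(0.9,grip_force=40)
reach([b[0],b[1],220],ori(psi))
P=get_image("wrist");cv2.imwrite("pics/g.png",P["img"])
print([(round(l["p"],2),back(P,l["at"],4).round(1)) for l in landmark_of(P,"empty0")])
E
```

```text
neck [546.64360146 -18.61596434  89.        ]
[(0.93, array([439.5, -94.6,   4. ])), (0.92, array([444.4, -22.1,   4. ])), (0.74, array([544.1, -18.8,   4. ])), (0.7, array([406.4,  55.1,   4. ])), (0.44, array([547.4, -86.5,   4. ]))]
```

View pics/g.png

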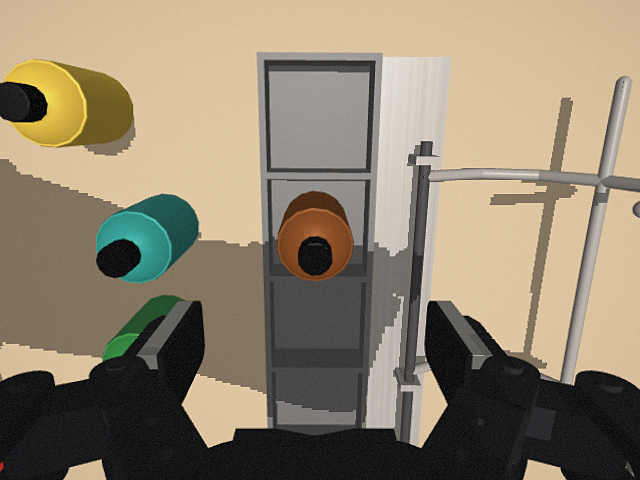

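The amber bottle is centred between the fingers at about (315,250), clear of the turquoise one. I'll grasp it.

```bash
python3 - <<'E'
from h import *
b=[545.5,-18.7]
print(movel([*b,108],feed=100,contact_N=12));st()
move_gripper(0,grip_force=40);st()
movel([*b,240],feed=200);st()
t=[494,-378]
psi=ori_best([*t,240],-0.2);print(psi)
reach([*t,240],ori(psi));st()
P=get_image("side");cv2.imwrite("pics/h.png",P["img"][60:360,200:600])
E
```

```text
False
t 17.0 tcp [546.  -18.8 108.8] F [-0.4  0.4  0.3] gap 0.9
t 17.4 tcp [545.8 -18.8 108.7] F [-1.6  0.9  4.5] gap 0.503
t 18.2 tcp [545.  -18.6 238.4] F [-0.5  1.1 -1.7] gap 0.503
-0.2
t 19.6 tcp [ 494.2 -377.1  239.5] F [-0.4 -0.1 -0.3] gap 0.501
```

View pics/h.png

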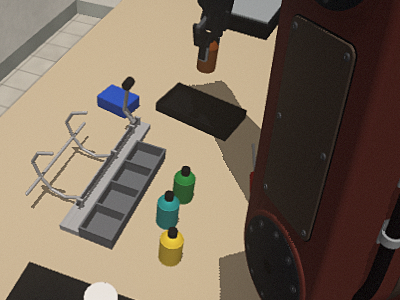

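The bottle is held over the tray and all four cells are empty. I'll set it down.

```bash
python3 - <<'E'
from h import *
t=[494,-378]
movel([*t,125],feed=150)
print(movel([*t,106],feed=30,contact_N=4));st()
move_gripper(0.85);st()
movel([*t,260],feed=200)
S=get_image("side");T=get_image("top")
# go over jars
p=[500,285,330];psi=ori_best(p,Q[2]+np.pi/2);reach(p,ori(psi))
S=get_image("side");T=get_image("top");P=get_image("wrist")
cv2.imwrite("pics/i_side.png",S["img"]);cv2.imwrite("pics/i_w.png",P["img"])
for nm,p in(("top",T),("side",S),("wrist",P)):
    print(nm,[(round(l["p"],2),np.round(l["at"]).tolist(),np.round(back(p,l["at"],3)[:2],1).tolist()) for l in landmark_of(p,"jar0")])
st()
E
```

```text
True
t 21.1 tcp [ 494.  -377.6  108.5] F [0.4 1.  4.8] gap 0.506
t 21.5 tcp [ 493.6 -377.5  107.9] F [-0.8 -0.3  0.1] gap 0.848
top [(0.86, [148.0, 228.0], [587.7, 332.4]), (0.84, [201.0, 288.0], [460.5, 219.1]), (0.75, [141.0, 293.0], [451.6, 344.8]), (0.16, [349.0, 247.0], [544.6, -94.8])]
side [(0.88, [270.0, 443.0], [456.0, 343.3]), (0.72, [207.0, 405.0], [580.4, 335.1]), (0.66, [303.0, 375.0], [461.8, 217.5])]
wrist [(0.86, [403.0, 140.0], [581.6, 335.4]), (0.84, [260.0, 129.0], [449.9, 344.0]), (0.59, [275.0, 262.0], [461.7, 216.2])]
t 25.2 tcp [500.2 284.7 329.9] F [-0.2 -0.3  0.1] gap 0.848
```

View pics/i_side.png

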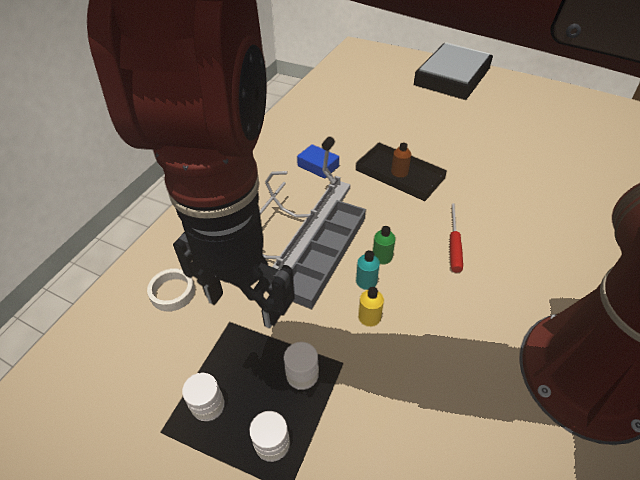

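View pics/i_w.png

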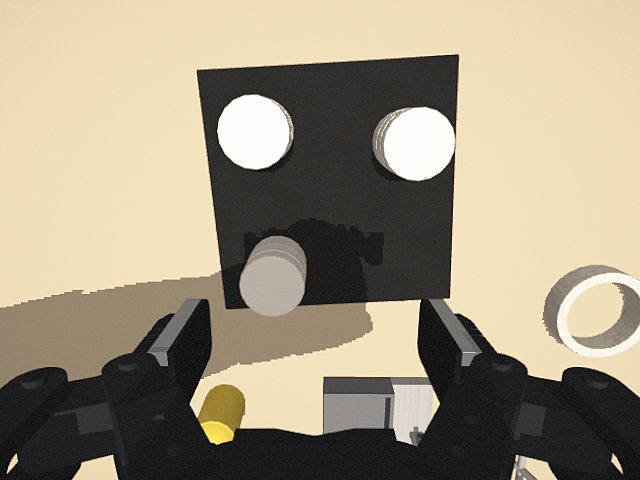

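The bottle stands in the tray at about (401,160). The jars measure roughly (461,217), (451,344) and (581,335). For each I'll squeeze along two axes to centre it, then place it.

```bash
cat >> h.py <<'E'
def find_jar(near,cam="wrist"):
    P=get_image(cam)
    L=[(np.linalg.norm(back(P,l["at"],3)[:2]-near),back(P,l["at"],3)[:2],l["p"]) for l in landmark_of(P,"jar0")]
    L=[l for l in L if l[0]<60]
    return (min(L,key=lambda l:l[0])[1:] if L else None),P
def pick(near,tag):
    near=np.array(near,float)
    move_gripper(0.97,grip_force=50)
    h=[near[0],near[1],230];psi=ori_best(h,Q[2]);reach(h,ori(psi))
    d,P=find_jar(near);cv2.imwrite(f"pics/{tag}_hover.png",P["img"]);print("seen",d)
    if d is None: return None
    x=np.array(d[0])
    if np.linalg.norm(x-near)>12: print("moved!",x);return None
    x=(x+near)/2
    movel([*x,200]); c=movel([*x,107],feed=100,contact_N=10)
    if c: st();movel([*x,230]);print("contact on way");return None
    move_gripper(0,grip_force=30);st();move_gripper(0.97)
    movel([*x,150],feed=150)
    h=[*x,150];psi=ori_best(h,Q[2]+np.pi/2);reach(h,ori(psi))
    c=movel([*x,107],feed=100,contact_N=10);print(c)
    move_gripper(0,grip_force=60);st()
    movel([*x,250],feed=200);st()
    return x
E
cat > p1.py <<'E'
from h import *
import sys
near=[float(sys.argv[1]),float(sys.argv[2])];tag=sys.argv[3];cell=int(sys.argv[4])
x=pick(near,tag)
if x is None: sys.exit()
c=W((0,-102+68*cell,0));h=[c[0],c[1],250];psi=ori_best(h,Q[2]+np.pi/2);reach(h,ori(psi));st()
P=get_image("wrist");cv2.imwrite(f"pics/{tag}_over.png",P["img"])
S=get_image("side");cv2.imwrite(f"pics/{tag}_side.png",S["img"])
E
python3 p1.py 461.3 217 j1 1
```

```text
seen (array([464.60254659, 215.76395971]), 0.88)
t 28.9 tcp [463.4 216.5 107.8] F [-1.8  1.1  5.5] gap 0.649
False
t 32.0 tcp [463.7 216.5 108.2] F [-1.2 -0.3  6. ] gap 0.641
t 32.9 tcp [462.4 216.3 248.5] F [-0.3  0.9 -2.8] gap 0.639
t 34.1 tcp [547.2 -85.3 249.7] F [-0.7  0.3 -2.1] gap 0.641
```

View pics/j1_over.png

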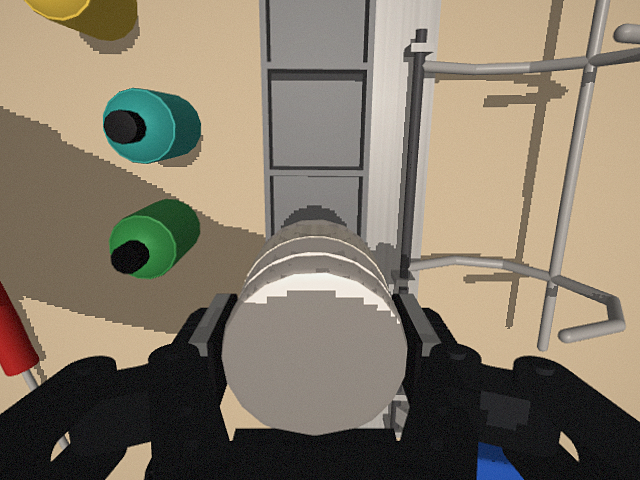

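View pics/j1_side.png

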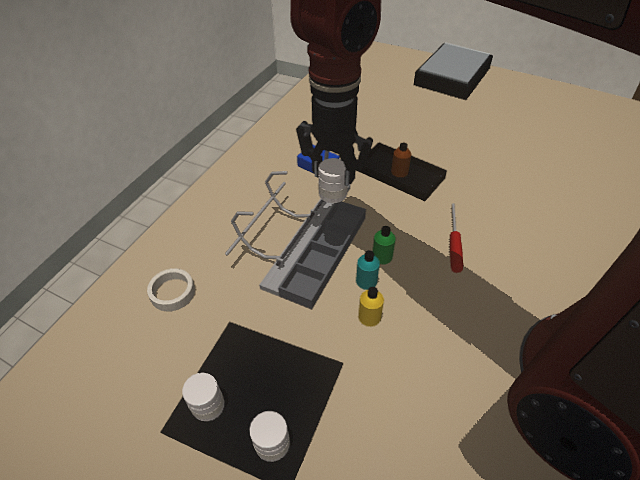

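The jar is straight and centred in the grip, and the other two are still in place. I'll check the crate pose with cell 2's rim corners in this picture, then insert.

```bash
python3 - <<'E'
from h import *
P=get_image("wrist")
B=np.array([back(P,u,30)[:2] for u in((269,70),(366,69),(364,169),(271,170))]);print(B.round(1),B.mean(0),W((0,34,0)))
g=cv2.cvtColor(P["img"],6)
for y in(2,34,66): print(proj(P,[W((-32,y,30)),W((32,y,30))]).round(1).tolist())
cv2.imwrite("pics/k.png",cv2.resize(P["img"][40:200,240:400],None,fx=3.5,fy=3.5,interpolation=cv2.INTER_NEAREST))
E
```

```text
[[517.1  13.3]
 [579.3  14.6]
 [580.9 -48.9]
 [517.3 -50.3]] [548.65031551 -17.84377394] [546.66000567 -18.40169999   0.        ]
[[267.7, 170.6], [361.1, 170.7]]
[[266.3, 121.9], [362.7, 122.1]]
[[264.7, 69.9], [364.4, 70.1]]
```

View pics/k.png

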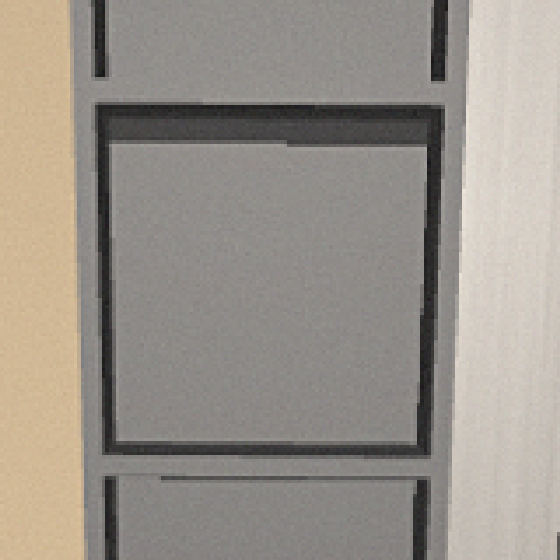

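```bash
sed -i 's/^Q=.*/Q=np.array([548.1,-52.2,0.010])/' h.py; cat > place.py <<'E'
from h import *
import sys
cell=int(sys.argv[1]);tag=sys.argv[2]
c=W((0,-102+68*cell,0))[:2]
movel([*c,145],feed=150)
k=movel([*c,106],feed=30,contact_N=5);st()
s=state()
if k and s["eef_pos"][2]>112: print("EARLY CONTACT",k);sys.exit()
move_gripper(0.8);st()
movel([*c,250],feed=200)
P=get_image("wrist");cv2.imwrite(f"pics/{tag}_placed.png",P["img"])
E
python3 place.py 1 j1
```

```text
t 36.2 tcp [548.3 -86.1 109.2] F [-0.1 -0.1  4.9] gap 0.642
t 36.5 tcp [547.5 -85.8 108. ] F [-0.2 -0.4  0. ] gap 0.8
```

```bash
ls pics | tail -3
```

```text
j1_placed.png
j1_side.png
k.png
```

View pics/j1_placed.png

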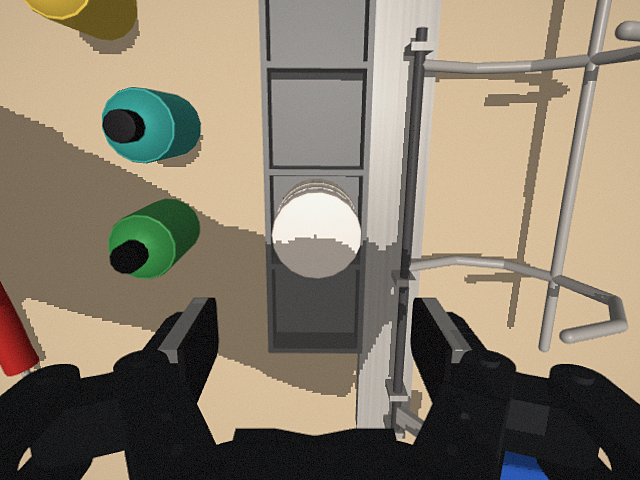

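```bash
python3 p1.py 452 344 j2 2
```

```text
seen (array([450.82030228, 341.3881168 ]), 0.7)
t 41.2 tcp [451.8 342.9 107.8] F [-0.8  0.2  5.3] gap 0.646
False
t 44.4 tcp [452.1 343.  108.2] F [ 0.3 -0.1  6.3] gap 0.636
t 45.2 tcp [450.9 342.5 248.4] F [ 0.4  0.  -2.9] gap 0.641
t 46.6 tcp [547.7 -17.2 249.8] F [ 0.3  0.4 -2.3] gap 0.637
```

Jar 1 stands flat in cell 1, at (317,235). The second jar is held over cell 2, so I'll check it and place it.

View pics/j2_over.png

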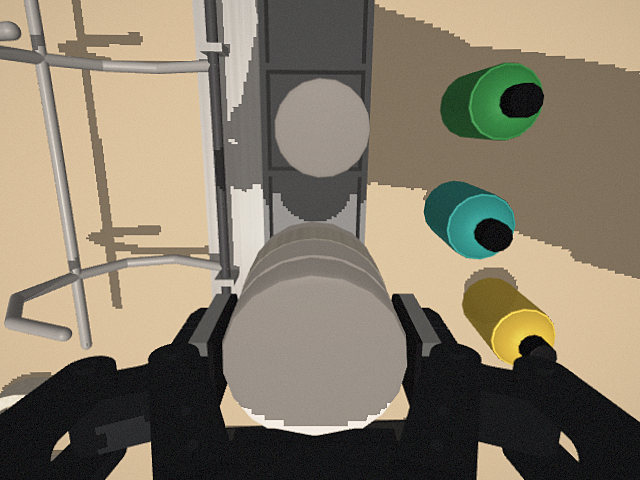

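```bash
python3 place.py 2 j2
```

```text
t 48.7 tcp [547.6 -18.2 109.2] F [-0.2  0.4  5.6] gap 0.641
t 49.0 tcp [546.8 -17.9 108.1] F [-0.2  0.1 -0.3] gap 0.797
```

View pics/j2_placed.png

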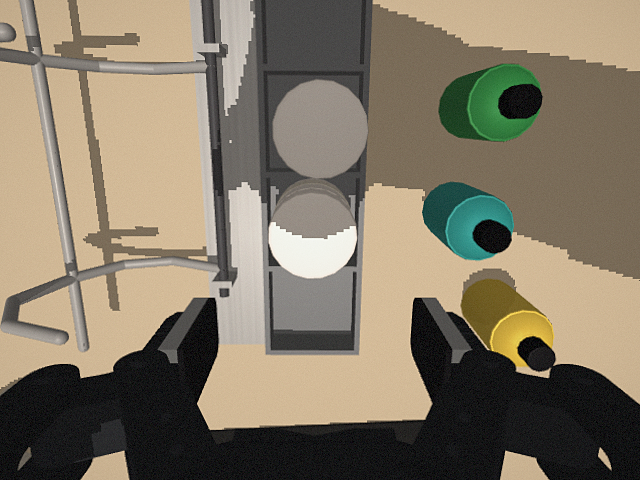

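Both jars are seated, in cells 1 and 2. On to the third.

```bash
python3 p1.py 581.5 335.2 j3 3
```

```text
seen (array([580.31438505, 333.9919648 ]), 0.67)
t 53.4 tcp [581.4 334.8 107.9] F [-0.3 -0.   6.4] gap 0.648
False
t 56.6 tcp [581.4 334.8 108.3] F [-1.6 -0.5  6.1] gap 0.64
t 57.5 tcp [580.4 334.4 248.2] F [ 0.2 -0.1 -1.9] gap 0.642
t 58.6 tcp [547.3  50.6 249.9] F [-1.  -0.9 -1.3] gap 0.643
```

View pics/j3_hover.png

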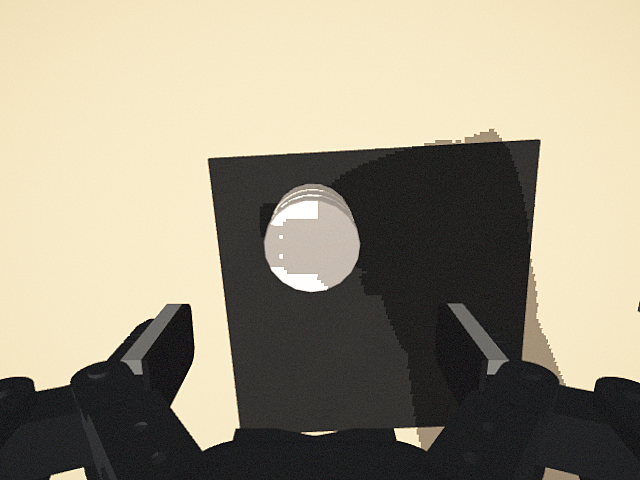

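View pics/j3_over.png

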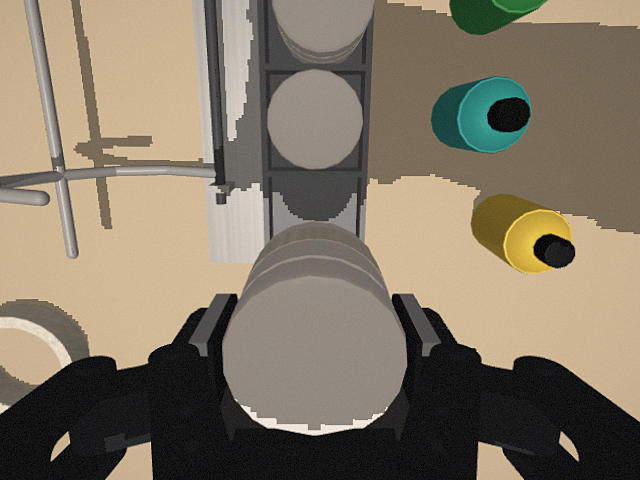

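```bash
python3 place.py 3 j3
```

```text
t 60.6 tcp [546.9  49.8 109.3] F [-1.1  0.6  6.2] gap 0.642
t 60.9 tcp [546.1  49.9 108.1] F [-0.6 -0.6 -0.2] gap 0.797
```

View pics/j3_placed.png

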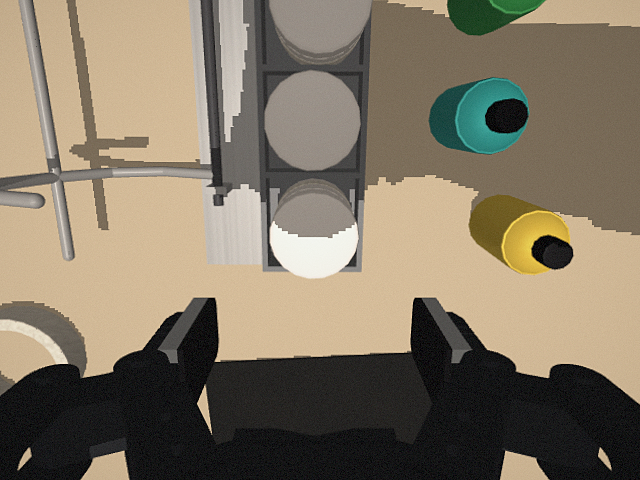

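All three jars are seated, in cells 1 to 3. I'll hover over the raised lever and look at everything before closing.

```bash
python3 - <<'E'
from h import *
g=lev(1.45);g[1]+=0.8;print(g)
e=state()["eef_pos"];movel([e[0],e[1],310],feed=250)
p=[g[0],g[1],310];psi=ori_best(p,Q[2]);reach(p,ori(psi));move_gripper(0.6,grip_force=60);st()
P=get_image("wrist");cv2.imwrite("pics/m_w.png",P["img"]);print(proj(P,g),[ (l["p"],l["at"],back(P,l["at"],138)) for l in landmark_of(P,"lever_grip")])
S=get_image("side");cv2.imwrite("pics/m_side.png",S["img"])
print([(l["p"],l["at"]) for l in landmark_of(S,"lever_grip")],proj(S,g))
E
```

```text
[ 632.12446089 -240.56922778  137.84994714]
t 63.7 tcp [ 632.3 -239.8  310.3] F [-0.8 -0.5  1.4] gap 0.598
[[314.61423696 239.00105098]] [(0.78, [312.0, 241.3], array([ 633.53245514, -242.12182698,  138.        ]))]
[(0.51, [325.8, 142.1])] [[326.30625379 143.12360827]]
```

View pics/m_w.png

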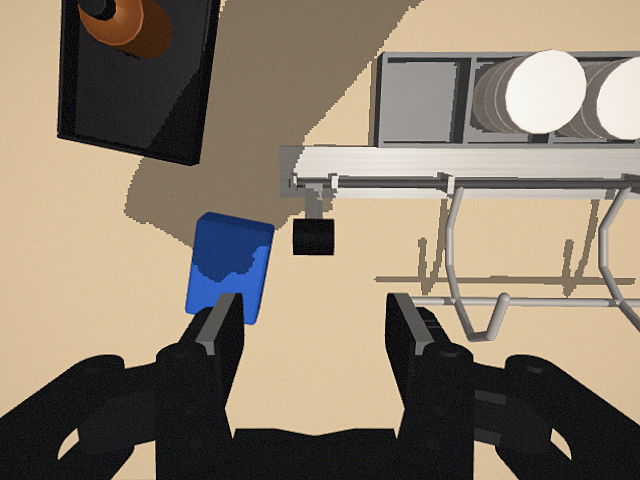

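View pics/m_side.png

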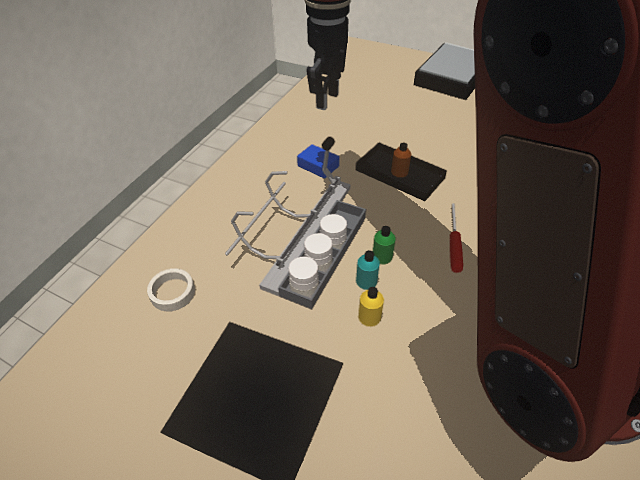

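Everything is in place: three jars in the crate, the bottle in the tray and the mat empty. I'll pinch the grip, seen at (313,237), and close.

```bash
python3 - <<'E'
from h import *
g=lev(1.45)+[0,0.5,0]
print(movel([g[0],g[1],g[2]+G],feed=100,contact_N=15));st()
move_gripper(0.0,grip_force=60);st()
dy=state()["eef_pos"][1]-lev(1.45)[1]
for th in np.linspace(1.45,-0.02,14)[1:]:
    g=lev(th)
    movel([g[0],g[1]+0.5,g[2]+G],feed=110)
    s=state();print(round(th,2),np.round(s["ft_force"],1),np.round(s["eef_pos"]-np.array([g[0],g[1],g[2]+G]),1),round(s["finger_gap"],3))
    if np.linalg.norm(s["ft_force"])>40: print("STOP");break
P=get_image("side");cv2.imwrite("pics/n_side.png",P["img"]);st()
E
```

```text
False
t 65.2 tcp [ 632.5 -241.1  192.7] F [-0.4  0.4  0.2] gap 0.599
t 65.5 tcp [ 632.4 -240.6  192.6] F [0.1 2.2 4.7] gap 0.269
1.34 [2.6 3.8 4.3] [0.6 0.8 0.9] 0.269
1.22 [3.6 4.2 4. ] [0.8 0.9 1. ] 0.272
1.11 [2.3 4.7 6.1] [0.7 0.9 1.2] 0.27
1.0 [1.  6.  7.9] [0.7 0.9 1.4] 0.271
0.88 [-0.7  6.3 10.3] [0.6 1.  1.6] 0.268
0.77 [-1.6  6.2 10.9] [0.4 1.1 1.6] 0.27
0.66 [-3.9  7.4 11.2] [0.2 1.1 1.5] 0.27
0.55 [-4.   6.9 10.4] [0.  1.1 1.2] 0.271
0.43 [-5.1  6.9  8.7] [-0.1  1.2  0.9] 0.268
0.32 [-2.7  7.6  6.8] [-0.3  1.2  0.4] 0.273
0.21 [-3.2  7.5  5.6] [-0.2  1.2  0.2] 0.267
0.09 [-2.1  5.5  5.3] [-0.1  1.3  0.1] 0.266
-0.02 [-0.3  5.4  2.2] [-0.   1.3 -0.2] 0.271
t 69.0 tcp [ 509.5 -241.3  111.7] F [1.  5.8 2.5] gap 0.268
```

View pics/n_side.png

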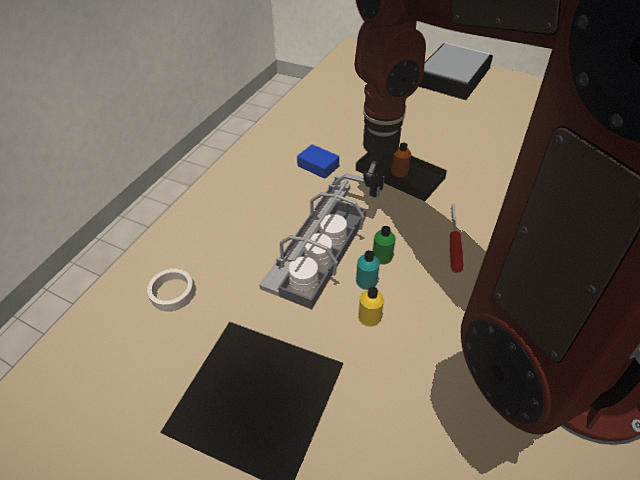

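The arches are closed over the jars. To be sure the lever is fully down, I'll let go and press on top with shut fingers until I feel a firm stop.

```bash
python3 - <<'E'
from h import *
move_gripper(0.6)
g=lev(0)+[0,0.5,0]
movel([g[0],g[1],200],feed=150)
move_gripper(0.0,grip_force=30)
movel([g[0],g[1],160],feed=100)
print(movel([g[0],g[1],125],feed=20,contact_N=18));st()
e=state()["eef_pos"];movel([e[0],e[1],320],feed=200)
move_j([1.022,0.104,0.097,1.564,0,1.353]);st()
T=get_image("top");S=get_image("side")
cv2.imwrite("pics/o_top.png",T["img"]);cv2.imwrite("pics/o_side.png",S["img"])
for nm,p in(("top",T),("side",S)):
    print(nm,[(l["p"],l["at"]) for n in("lever_grip","arch_bar") for l in landmark_of(p,n)[:1]],[proj(p,lev(t))[0].round(1).tolist() for t in(0,.05,.1)],proj(p,W((0,0,104))))
E
```

```text
True
t 72.2 tcp [ 509.8 -242.2  143.3] F [-2.4  2.3  9.2] gap -0.003
t 76.2 tcp [195.6 567.1 303.8] F [0.  0.7 0.4] gap 0.002
top [(0.89, [422.2, 262.4]), (0.46, [281.3, 248.7])] [[423.6, 261.4], [424.0, 260.5], [424.4, 259.4]] [[329.72787984 241.75258256]]
side [(0.6, [374.6, 184.9]), (0.6, [326.2, 217.7])] [[375.5, 184.7], [375.0, 182.7], [374.3, 180.7]] [[324.24848557 219.02024185]]
```

View pics/o_top.png

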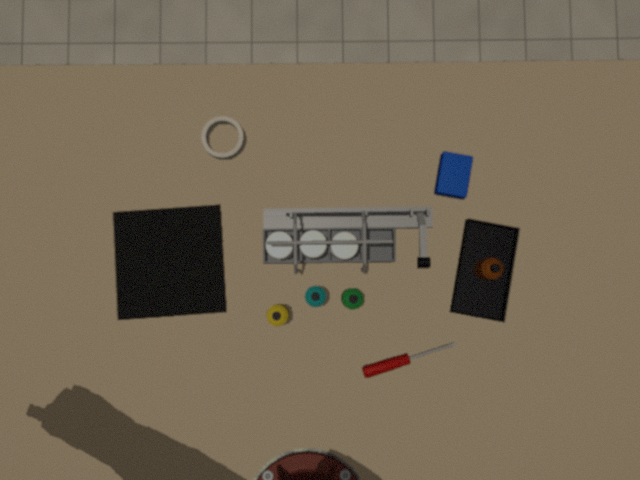

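View pics/o_side.png

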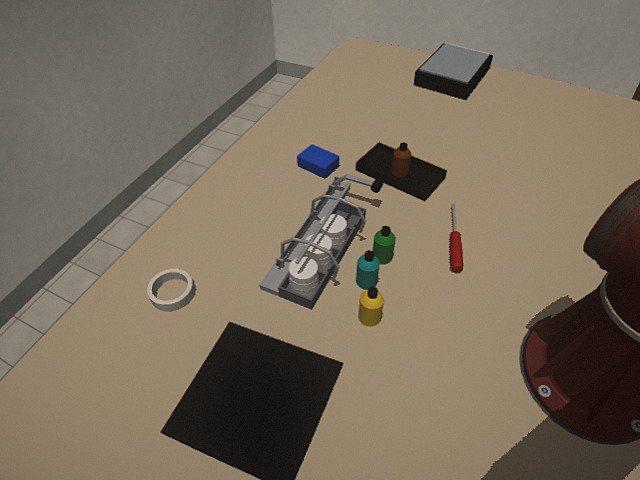

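The contact height (fingertips at about 70 mm against a grip top of 71 mm) says fully down. I'll also compare the lever pixels with the starting pictures.

```bash
python3 - <<'E'
import cv2,numpy as np
for n,(x,y,w,h) in(("top",(405,200,40,80)),("side",(320,165,70,50))):
    a=[cv2.imread(f"pics/{k}_{n}.png")[y:y+h,x:x+w].astype(np.float32).mean(2) for k in"ao"]
    print(n,cv2.phaseCorrelate(*a),np.abs(a[0]-a[1]).max(),np.abs(a[0]-a[1]).mean())
    ys=[(np.argwhere(i<30).mean(0)) for i in a];print(ys)
E
```

```text
top ((0.04674602786405302, 0.009761819608606004), 1.0520179742574691) 17.666668 2.6645832
[array([61.98969072, 18.11340206]), array([62.04166667, 18.20833333])]
side ((-0.0019104065696708972, -0.06789998848807599), 0.942911065419515) 121.66667 2.6646667
[array([ 9.50957854, 55.80842912]), array([ 9.53474903, 55.76833977])]
```

The lever is within 0.1 px of where it started (fully down), so I'm handing in.

```bash
python3 -c "
from workcell import *
job_done();print(state()['clock'])"
```

```text
the job is handed in; nothing more can be done
the job is handed in; nothing more can be done
```

The job is done and handed in at about 76 s on the robot's clock, well under the 210 s limit; no verdict was reported.

- **Opening:** I swung the lever up to its full angle. The grip and arch bar positions in the pictures agreed with fully open, to about 0.03 rad. I never felt a clear stop while pushing.
- **Empties:** There was only one, the amber bottle in cell 2. It now stands upright in the black tray.
- **Jars:** There were three. I centred each by squeezing it along two axes, then placed them in cells 1, 2 and 3, leaving cell 0 empty. Each touched down at the expected floor height.
- **Closing:** I swung the lever back down, then pressed on top of the grip. Contact came with the fingertips at about 70 mm, against an expected grip top of 71 mm. The lever shows within 0.1 px of its starting position.

The last pictures show the arches closed over the jars and the bottle upright. The tape roll, case, screwdriver and look-alikes look unmoved, and the arm is clear of everything.

The checks disagreed in two places. The network's grip position in the side picture was about 4 px off from the one at the start, but the direct pixel comparison showed no shift. Its arch bar position in the final top view was wrong, so I went by the picture itself.

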